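# Put the dye table away after class

### The job

Put the dye table away: stand the two squeeze bottles in the deep wooden rack and the two squat jars in the shallow grey tray, one to each bay and always upright, and set the loose mixing palette on the palette pile with its cut corners over those below, so that it sits fully down. Leave the bowl and the spoon where they are.

Things in the scene. Friction and masses are not known exactly. Their poses are not given: they have to be found in the camera images.
- bottle_a: Small plain squeeze bottle with a short pointed nozzle, standing upright, rigid and closed: straight round body 40 mm in diameter up to 78 mm height, then a shoulder, a 26 mm neck collar from 85 to 95 mm and a nozzle whose tip is at 116 mm. Origin: centre of its underside; z up along it. About 0.1 kg. The other bottle is identical.
- bottle_b: Small plain squeeze bottle with a short pointed nozzle, standing upright, rigid and closed: straight round body 40 mm in diameter up to 78 mm height, then a shoulder, a 26 mm neck collar from 85 to 95 mm and a nozzle whose tip is at 116 mm. Origin: centre of its underside; z up along it. About 0.1 kg. The other bottle is identical.
- jar_a: Squat round screw-lid jar, closed, standing upright: 56 mm in diameter, 58 mm tall overall, the flat grey lid being the top 20 mm. Origin: centre of its underside; z up along it. About 0.15 kg. The other jar is identical.
- jar_b: Squat round screw-lid jar, closed, standing upright: 56 mm in diameter, 58 mm tall overall, the flat grey lid being the top 20 mm. Origin: centre of its underside; z up along it. About 0.15 kg. The other jar is identical.
- palette: Loose white mixing palette, six wells on top: plate 100 (x) by 60 (y) by 20 mm, both corners of its +x end cut at 45 degrees (14 mm legs), the others square. Upward: hollow skirt 0-8 mm (walls 3 mm), full-size deck to 14 mm, raised panel inset 6.5 mm to 20 mm. Outer sides vertical 0-14 mm: grip there, 60 mm across y. Origin: centre of underside, z up. About 0.12 kg.
- palette_stack: Fixed pile of two such palettes, 34 mm tall; origin: centre of underside, x towards the end with the cut corners. The loose palette goes on with cut corners over cut corners: its skirt drops round the raised panel (3.5 mm play each side, rounded edge), resting with its underside 28 mm above the pile's origin. Wrong way round it stays 6 mm higher.
- bottle_rack: Wooden rack for the bottles, fixed: the deep one of the two containers, 76 mm (x) by 146 mm (y), 40 mm high, walls 6 mm, floor 6 mm thick. One cross wall makes two bays side by side along y, each 64 by 64 mm inside, centred at y = +35 and -35 mm (x = 0). Origin: centre of its underside; z up.
- jar_tray: Grey tray for the jars, fixed: the shallow one of the two containers, 86 mm (x) by 168 mm (y), 20 mm high, walls 4 mm, floor 4 mm thick. One cross wall makes two bays side by side along y, each 78 by 78 mm inside, centred at y = +41 and -41 mm (x = 0). Origin: centre of its underside; z up.
- bowl: Bystander: steel bowl, 116 mm across and 45 mm high, beyond the work to the left. Origin: centre of its underside. Leave it alone.
- spoon: Bystander: wooden stirring spoon lying flat beyond the work, pointing sideways. Leave it alone.
Things that resemble listed ones, but are neither listed nor needed, are in the scene too. What is shaped like the bottle_b but blue or purple is not meant. Leave any red look-alike of the bottle_a alone.

How it is judged:
At the end, for the whole second after the job is handed in: Each bottle stands in a rack bay and each jar in a tray bay, one per bay: within 15 mm of its centre each way and 5 mm of the floor, within 0.1 rad of upright. The palette lies level on the pile within 8 mm and 0.15 rad, underside 24 to 30.5 mm above the pile's origin. All at rest (x of bottle_a in the frame of bottle_rack between -0.015 and 0.015 m and (y of bottle_a in the frame of bottle_rack between 0.02 and 0.05 m or y of bottle_a in the frame of bottle_rack between -0.05 and -0.02 m) and z of each of bottle_a, bottle_b in the frame of bottle_rack below 0.011 m and angle between each of bottle_a, bottle_b, jar_a, jar_b's own z axis and vertical below 0.1 rad and linear speed of each of bottle_a, bottle_b, jar_a, jar_b, palette below 0.02 m/s and x of bottle_b in the frame of bottle_rack between -0.015 and 0.015 m and (y of bottle_b in the frame of bottle_rack between 0.02 and 0.05 m or y of bottle_b in the frame of bottle_rack between -0.05 and -0.02 m) and x of jar_a in the frame of jar_tray between -0.015 and 0.015 m and (y of jar_a in the frame of jar_tray between 0.026 and 0.056 m or y of jar_a in the frame of jar_tray between -0.056 and -0.026 m) and z of each of jar_a, jar_b in the frame of jar_tray below 0.009 m and x of jar_b in the frame of jar_tray between -0.015 and 0.015 m and (y of jar_b in the frame of jar_tray between 0.026 and 0.056 m or y of jar_b in the frame of jar_tray between -0.056 and -0.026 m) and horizontal distance between palette and palette_stack below 0.008 m and angle between the x axis of palette and the x axis of palette_stack, either way round below 0.15 rad and z of palette in the frame of palette_stack between 0.024 and 0.0305 m and angle between palette's own z axis and vertical below 0.05 rad); the robot touches nothing.
It fails at once if a bottle or jar is tipped over (tilted more than 0.7 rad) (angle between any of bottle_a, bottle_b, jar_a, jar_b's own z axis and vertical above 0.7 rad).
It fails at once if the bowl or the spoon is moved more than 30 mm (distance of any of bowl, spoon from where it was at the start of the episode above 0.03 m).
It also fails if it takes over 128 s, if anything falls off the work surface, if the arm or the gripper's body presses on something with over 40 N, if the wrist force passes 120 N, or if a joint passes its speed limit or range.

### The arm

A 6-joint arm with a two-finger parallel gripper is mounted at the origin on the work surface. World frame = base frame: x ahead of the robot, y to its left, z up, the work surface at z = 0. Lengths are in m, angles in rad, forces in N, time in s.
With the tool pointing down it reaches from about 0.25 to 0.8 m from the base axis. Payload 8.5 kg.
Tool frame: the origin (TCP) lies at the very end of the fingers, on their centre line; the grasp point (between the pads) lies 19 mm behind it; z points along the fingers, y is the line along which they close (so a half turn about z gives the same grasp; the last joint's range is limited). The gripper opens to 85 mm and grips with 20 to 120 N. Pads are 22 mm wide; open, the fingers measure 114 mm over their backs; the gripper's body (76 mm by 85 mm) begins 54 mm behind the grasp point. The pads swing forward as they close: fully open they stand 13 mm farther back than shut.
Start: joints at [-1.244, 0.238, -0.013, 1.319, 0, 1.571], TCP at [0.169, -0.497, 0.231] pointing down, gripper open.
Joint ranges: [-2.66, 2.66], [-1.03, 1.9], [-1.14, 1.46], [-1.82, 2.27], [-1.45, 1.34], [-3.14, 3.14]. Speed limits (rad/s): [2.22, 2.22, 2.79, 3.14, 3.14, 3.14].

### API

Orientations are given as a unit quaternion [w, x, y, z].
In Python, from plant import * gives the robot as it stands. The module is installed in compiled form; this text tells all that it offers.
- The arm moves only by the tool carry_out, never from a script. Its argument "moves" is a list that holds one entry, the list of rows, each a list of 7 numbers: the turn, a rotation vector about the world's x, y, z in degrees, then the shift along the world's x, y, z in mm, then the finger opening in mm, from 0 to 85.4. A call has exactly 8 rows; each row shifts and turns the commanded pose from where the row before left it; what a row does not reach is not made up. A row lasts 1/12 s, in which the tool goes at most 41.7 mm and 7.16 degrees, less where a joint would pass 70% of its speed; a pose out of reach is approached as far as the arm can. A call with a gripper value outside its range is refused whole. The fingers move at their own pace and stop on an object; "squeeze" is the grip in N (left out, the last holds). Time passes only in rows, so rows that do not move let the fingers close, or fill a call up. It gives the time, the measured TCP pose, the force, the opening and the grip force at its end, in the units of the state.
- state(): the state, without advancing time (a new reading comes with each control period).
- get_image(name): name is "scene" or "top" or "wrist"; returns the picture (400x640x3 uint8, red, green, blue); there is no depth.
- get_calibration(name): a dict with "fx", "fy", "cx", "cy" (pixels), "R" (3x3) and "t" (3): a world point X has camera coordinates R X + t; the wrist camera has in their place "hand_eye" (4x4, takes a point from camera to tool coordinates, whose origin is the TCP and whose axes are the flange's). Camera axes: x right, y down, z forward; pixel columns grow to the right and rows downward; lengths in m; the calibration is good to about 2 mm. The wrist camera is an equidistant fisheye: a pixel r from the principal point sees the ray r / f radians off the axis. A picture is of the moment at which its call begins: read the wrist's pose just before it. get_calibration takes no time and is no camera call.
- close_job(): hands the job in; it is judged then, once.
The state is a dict: "time": time; "q": joint angles; "joint_vel": joint speeds; "joint_torque": joint torques, N m; "tcp_pos": TCP position; "eef_rot": TCP orientation; "ft_force": force on the tool from outside, world axes, zero at the start; "ft_torque": the same for the moment, N m; "finger_gap": finger opening in m; "gripper_force": force on a finger pad.
Only numpy, scipy, OpenCV 4.12 (cv2) and the standard library are available. Lean on these libraries where they do the work, as an engineer would, in place of code of your own. Each camera call takes 0.05 s, during which the arm holds its last target. There are 200 camera calls.

## Working session

There is one attempt and no reset: what is moved stays moved. The work goes in short steps, Python scripts to look and compute and a tool call to move; the robot and the scene stay as the last step left them, time stands still between calls to the robot, and variables do not carry over. Pictures are saved under pics/ and viewed, at most 14 in all, crops included, and the job is handed in when it is done.

Besides the shell and the picture viewer there is one more tool, called after ">>>" in YAML: its name, and indented under it one key for each argument. carry_out: Moves the arm, as the interface text tells. Its arguments: {"type":"object","properties":{"moves":{"type":"array"},"squeeze":{"type":"number"}},"required":["moves"]}

```bash
mkdir -p pics; python3 - <<'E'
from plant import *
import cv2
for n in("top","scene"):
    im=get_image(n); cv2.imwrite(f"pics/{n}0.png",im[:,:,::-1])
    c=get_calibration(n); print(n,c)
print(get_calibration("wrist")); print(state())
E
```

```text
top {'fx': 487.6059296329593, 'fy': 487.6059296329593, 'cx': 318.44088069822095, 'cy': 194.3028851406568, 'R': array([[-2.58812532e-02, -9.99664698e-01, -8.08026443e-04],
       [-9.89015768e-01,  2.57232045e-02, -1.45554548e-01],
       [ 1.45526528e-01, -2.96798321e-03, -9.89349898e-01]]), 't': array([0.06580985, 0.56598493, 1.48979081])}
scene {'fx': 378.9585413400283, 'fy': 378.9585413400283, 'cx': 316.8073761305437, 'cy': 194.53288169578775, 'R': array([[-0.85284258,  0.52214381, -0.00503768],
       [ 0.34170411,  0.55077473, -0.76150213],
       [-0.394839  , -0.65116284, -0.64814283]]), 't': array([ 0.46881323, -0.21256193,  1.37881004])}
{'fx': 309.70691628693146, 'fy': 309.70691628693146, 'cx': 319.90724357383203, 'cy': 202.67805162618816, 'hand_eye': array([[-7.60324753e-05, -9.56710753e-01, -2.91040424e-01,
         7.45628874e-02],
       [ 9.99999988e-01, -1.12439449e-04,  1.08368298e-04,
        -1.61541677e-05],
       [-1.36401541e-04, -2.91040412e-01,  9.56710750e-01,
        -1.43032146e-01],
       [ 0.00000000e+00,  0.00000000e+00,  0.00000000e+00,
         1.00000000e+00]])}
{'time': 0.1, 'q': array([-1.24397166e+00,  2.38741178e-01, -1.41665817e-02,  1.31924135e+00,
       -1.17311042e-05,  1.57082052e+00]), 'joint_vel': array([0.00085783, 0.00023037, 0.00283917, 0.00131779, 0.00020525,
       0.00026492]), 'joint_torque': array([ 1.41529881e-04, -5.39720786e+01,  3.46998990e+01,  1.34900777e-02,
       -1.35217900e-05,  2.71623023e-06]), 'tcp_pos': array([ 0.16841598, -0.4968416 ,  0.23073255]), 'eef_rot': array([-6.66422370e-04,  9.86679632e-01,  1.62674051e-01, -1.15834498e-04]), 'ft_force': array([-0.5393079 ,  0.32941681, -0.6685381 ]), 'ft_torque': array([ 0.0147493,  0.0439219, -0.0317452]), 'gripper_force': 0.0, 'finger_gap': 0.08514501885658206}
```

View pics/top0.png

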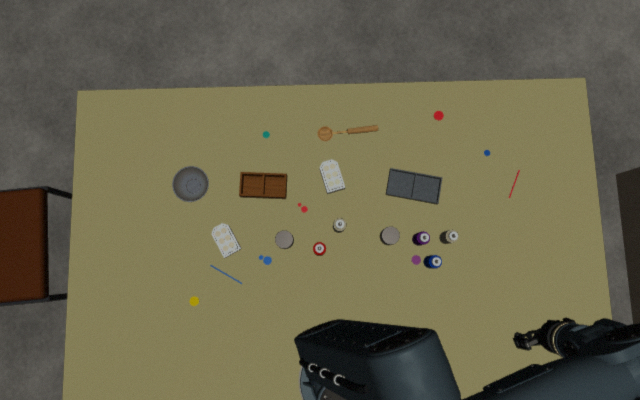

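View pics/scene0.png

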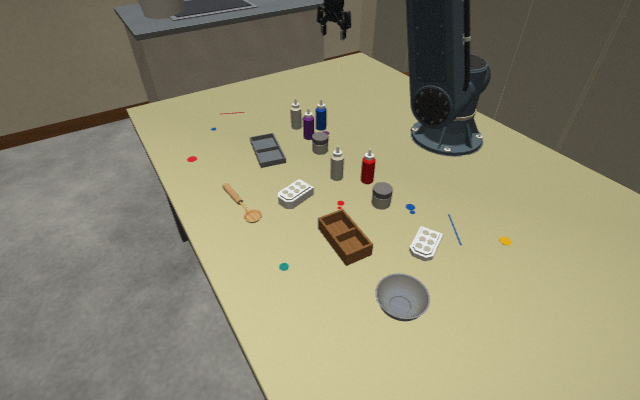

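The top view shows the rack at (263,185), the tray at (414,186), the pile at (332,176), which is taller in the scene view, and the loose palette at (225,239). The jars are at (285,239) and (390,235), and the grey-white bottles at (340,225) and (452,237). The red, purple and blue bottles are decoys. Next I'll view an enlarged crop.

```bash
python3 - <<'E'
import cv2
im=cv2.imread("pics/top0.png")
a=cv2.resize(im[155:275,200:360],None,fx=5,fy=5,interpolation=cv2.INTER_CUBIC)
b=cv2.resize(im[155:275,320:480],None,fx=5,fy=5,interpolation=cv2.INTER_CUBIC)
cv2.imwrite("pics/ca.png",a);cv2.imwrite("pics/cb.png",b)
E
```

```text
(no output)
```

View pics/ca.png

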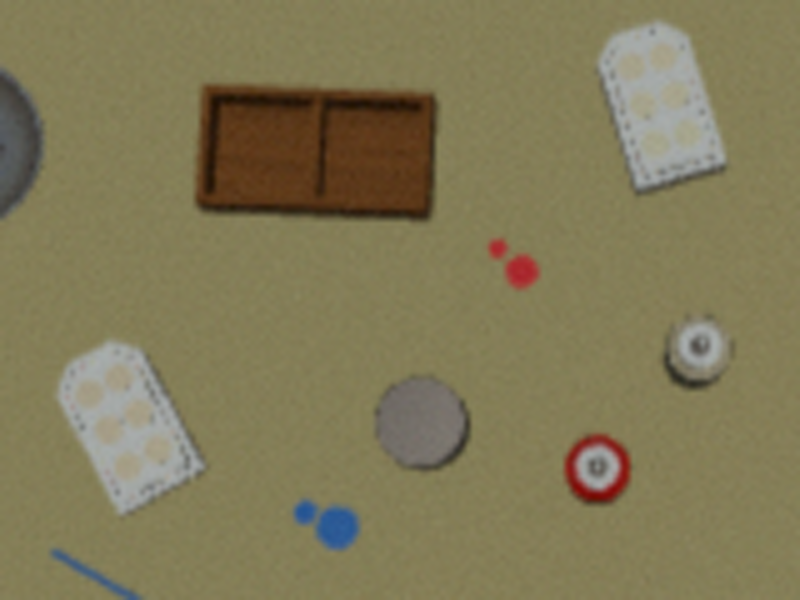

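View pics/cb.png

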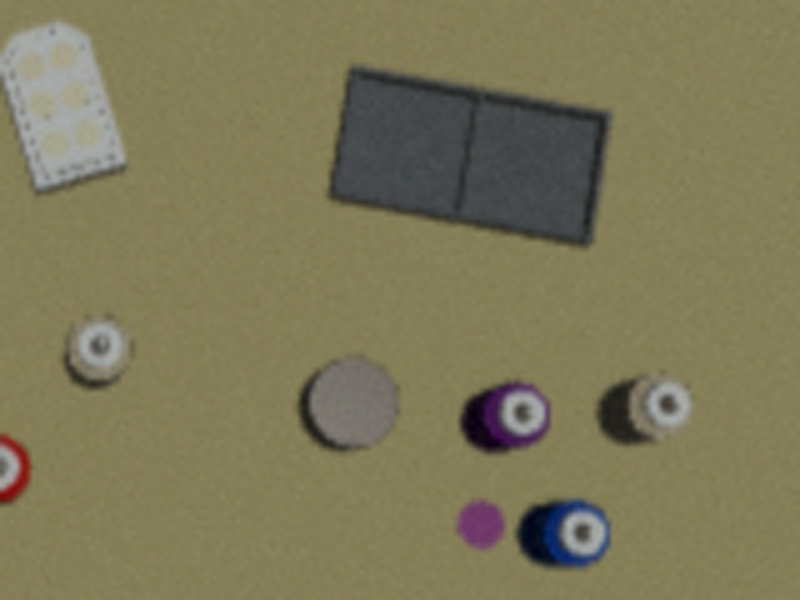

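In the crops, the rack top corners are (205,87), (435,95), (430,218) and (198,207). The tray corners are (350,68), (610,112), (592,243) and (330,198). Jar lids, bottle collars and palette outlines are all clear. Next I convert them to world positions.

```bash
cat >h.py <<'E'
from plant import *
import numpy as np
from scipy.optimize import least_squares
C=get_calibration("top")
def proj(P):
    c=np.atleast_2d(P)@C["R"].T+C["t"]; return np.c_[C["fx"]*c[:,0]/c[:,2]+C["cx"],C["fy"]*c[:,1]/c[:,2]+C["cy"]]
def fit(model,px,guess):
    model=np.array(model,float);px=np.array(px,float)
    def f(p):
        c,s=np.cos(p[2]),np.sin(p[2]); q=model.copy()
        q[:,0]=p[0]+c*model[:,0]-s*model[:,1]; q[:,1]=p[1]+s*model[:,0]+c*model[:,1]
        return (proj(q)-px).ravel()
    r=least_squares(f,guess,x_scale=[.1,.1,.3]); return r.x,r.fun.reshape(-1,2)
E
cat > m.py <<'E'
from h import *
A=lambda L:np.array(L)/5.+[200-.4,155-.4]
B=lambda L:np.array(L)/5.+[320-.4,155-.4]
def show(n,r): print(n,(r[0][:2]*1000).round(),np.degrees(r[0][2]).round(1),"rms px",np.sqrt((r[1]**2).mean()).round(2))
box=lambda x,y,h:[[x,y,h],[x,-y,h],[-x,-y,h],[-x,y,h]]
show("rack",fit(box(.038,.073,.04),A([(205,87),(435,95),(430,216),(198,207)]),[.5,.2,0]))
show("tray",fit(box(.043,.084,.02),B([(350,68),(610,112),(592,243),(330,198)]),[.5,-.2,0]))
pal=lambda h:[[.036,.030,h],[.05,.016,h],[.05,-.016,h],[.036,-.03,h],[-.05,-.03,h],[-.05,.03,h]]
show("pile",fit(pal(.028),A([(600,65),(618,34),(658,22),(690,42),(725,165),(638,190)]),[.5,0,.27]))
show("loose",fit(pal(.014),A([(58,388),(73,360),(113,342),(147,355),(204,467),(123,513)]),[.4,.3,.47]))
def pt(n,px,h):
    r=least_squares(lambda p:(proj([p[0],p[1],h])-px).ravel(),[.4,0]); print(n,(r.x*1000).round())
pt("botA",A([(699,345)]),.095);pt("botB",B([(668,403)]),.095)
pt("jarA",A([(422,422)]),.058);pt("jarB",B([(351,403)]),.058)
pt("red",A([(597,467)]),.095);pt("purple",B([(522,412)]),.095);pt("blue",B([(583,533)]),.095)
E
python3 m.py
```

```text
rack [603. 225.] -3.6 rms px 0.13
tray [ 591. -254.] -11.3 rms px 0.05
pile [629.   8.] 14.3 rms px 0.49
loose [437. 349.] 26.1 rms px 0.62
botA [469.  -9.]
botB [ 426. -349.]
jarA [429. 160.]
jarB [ 433. -164.]
red [398.  54.]
purple [ 422. -261.]
blue [ 350. -293.]
```

>>> carry_out:
  moves:
    - [[0,0,7,26,15,0,85],[0,0,7,26,15,0,85],[0,0,7,26,15,0,85],[0,0,7,26,15,0,85],[0,0,7,26,15,0,85],[0,0,7,26,15,0,85],[0,0,7,26,15,0,85],[0,0,7,26,15,0,85]]
  squeeze: 30

```text
time: 0.77
tcp_pos: [0.3775, -0.3761, 0.231]
eef_rot: [-0.0, 0.793, 0.609, -0.0]
ft_force: [0.1, 0.1, -0.0]
finger_gap: 0.085
gripper_force: 0.0
```

>>> carry_out:
  moves:
    - [[0,0,7,24,14,-15,85],[0,0,7,25,14,-15,85],[0,0,1.3,0,0,-15,85],[0,0,0,0,0,-15,85],[0,0,0,0,0,0,85],[0,0,0,0,0,0,85],[0,0,0,0,0,0,85],[0,0,0,0,0,0,85]]

```text
time: 1.43
tcp_pos: [0.4257, -0.3498, 0.1723]
eef_rot: [0.001, 0.707, 0.707, 0.0]
ft_force: [0.0, -0.3, 0.0]
finger_gap: 0.0849
gripper_force: 0.0
```

```bash
cat >w.py <<'E'
from h import *
import cv2
from scipy.spatial.transform import Rotation as Rn
W=get_calibration("wrist")
def wproj(P,s):
    w,x,y,z=s["eef_rot"]; R=Rn.from_quat([x,y,z,w]).as_matrix(); H=W["hand_eye"]
    pt=R.T@(np.array(P)-s["tcp_pos"]); c=H[:3,:3].T@(pt-H[:3,3])
    r=np.hypot(c[0],c[1]); k=W["fx"]*np.arctan2(r,c[2])/max(r,1e-9); return np.array([W["cx"]+k*c[0],W["cy"]+k*c[1]])
def shot(name,marks):
    s=state(); im=get_image("wrist")[:,:,::-1].copy()
    for P in marks: 
        u=wproj(P,s); print(P,u.round(1)); cv2.drawMarker(im,tuple(int(round(a)) for a in u),(0,255,0),0,8,1)
    cv2.imwrite(f"pics/{name}.png",im); return s
E
python3 - <<'E'
from w import *
shot("w1",[(.426,-.349,.116),(.426,-.349,0),(.422,-.261,.116),(.433,-.164,.058)])
E
```

```text
(0.426, -0.349, 0.116) [319.7 220.5]
(0.426, -0.349, 0) [319.7 182. ]
(0.422, -0.261, 0.116) [313.3  88.7]
(0.433, -0.164, 0.058) [328.  -15.5]
```

View pics/w1.png

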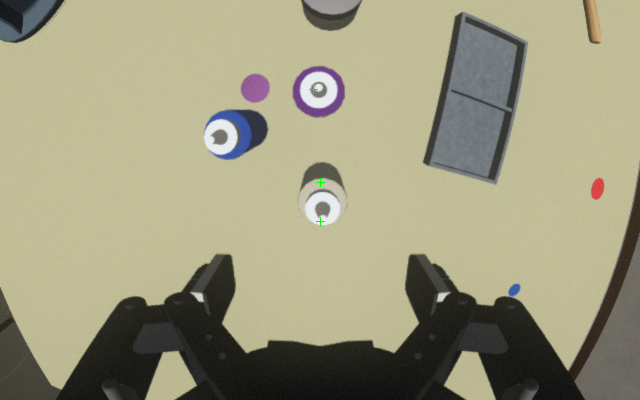

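The wrist view confirms bottle B, with its tip at (323,210) against a predicted (320,220). I correct by about +2 mm in x and +6 mm in y. The decoys are well clear of the fingers.

>>> carry_out:
  moves:
    - [[0,0,0,2,6,-20,85],[0,0,0,0,0,-25,85],[0,0,0,0,0,-25,85],[0,0,0,0,0,-25,85],[0,0,0,0,0,-20,85],[0,0,0,0,0,-9,85],[0,0,0,0,0,0,85],[0,0,0,0,0,0,30]]
  squeeze: 30

```text
time: 2.15
tcp_pos: [0.4277, -0.3436, 0.048]
eef_rot: [0.0, 0.707, 0.707, -0.0]
ft_force: [0.2, 0.3, 0.5]
finger_gap: 0.0753
gripper_force: 0.0
```

>>> carry_out:
  moves:
    - [[0,0,0,0,0,0,30],[0,0,0,0,0,0,30],[0,0,0,0,0,0,30],[0,0,0,0,0,0,30],[0,0,0,0,0,0,30],[0,0,0,0,0,0,30],[0,0,0,0,0,0,30],[0,0,0,0,0,0,30]]

```text
time: 2.82
tcp_pos: [0.4281, -0.3438, 0.0486]
eef_rot: [0.001, 0.707, 0.707, -0.0]
ft_force: [-0.7, 0.7, 6.5]
finger_gap: 0.0391
gripper_force: 29.6
```

>>> carry_out:
  moves:
    - [[0,0,0,0,0,20,30],[0,0,0,0,0,36,30],[0,0,0,0,0,36,30],[0,0,0,0,0,36,30],[0,0,0,14,20,0,30],[0,0,0,14,37,0,30],[0,0,0,14,37,0,30],[0,0,0,14,37,0,30]]

```text
time: 3.48
tcp_pos: [0.4839, -0.2111, 0.1761]
eef_rot: [0.001, 0.707, 0.707, 0.0]
ft_force: [1.6, -0.3, -1.1]
finger_gap: 0.0389
gripper_force: 30.8
```

>>> carry_out:
  moves:
    - [[0,0,0,14,37,0,30],[0,0,0,14,37,0,30],[0,0,0,14,37,0,30],[0,0,0,14,37,0,30],[0,0,0,14,37,0,30],[0,0,0,14,37,0,30],[0,0,0,14,37,0,30],[0,0,0,14,37,0,30]]

```text
time: 4.15
tcp_pos: [0.5959, 0.0859, 0.1759]
eef_rot: [0.0, 0.707, 0.707, 0.0]
ft_force: [1.1, -0.5, -1.1]
finger_gap: 0.0388
gripper_force: 30.8
```

>>> carry_out:
  moves:
    - [[0,0,0,9,37,0,30],[0,0,0,0,37,0,30],[0,0,0,0,37,0,30],[0,0,0,0,34,0,30],[0,0,0,0,20,0,30],[0,0,0,0,12,-15,30],[0,0,0,0,0,-25,30],[0,0,0,0,0,-20,30]]

```text
time: 4.82
tcp_pos: [0.6044, 0.2622, 0.1147]
eef_rot: [0.0, 0.706, 0.708, 0.0]
ft_force: [-0.2, 0.3, -1.5]
finger_gap: 0.0386
gripper_force: 30.8
```

```bash
python3 - <<'E'
from w import *
s=shot("w2",[(.605,.260,.006),(.638,.297,.04),(.638,.1545,.04),(.469,-.009,.116),(.429,.160,.058)])
print(s["tcp_pos"],s["finger_gap"])
E
```

```text
(0.605, 0.26, 0.006) [320.1 202.7]
(0.638, 0.297, 0.04) [366.2 167.2]
(0.638, 0.1545, 0.04) [356.7 326.4]
(0.469, -0.009, 0.116) [196.3 464.6]
(0.429, 0.16, 0.058) [133.9 319.4]
[0.60437087 0.26223363 0.11472561] 0.03863283769639944
```

View pics/w2.png

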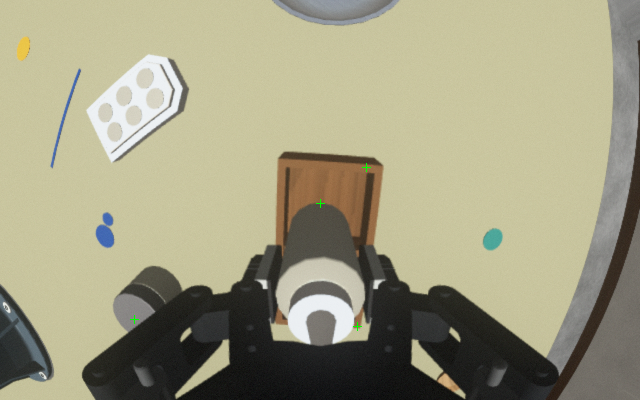

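Bottle B hangs upright over the rack's far bay. The rack edge shows at (278..381, 155..162), so the bay centre is about 3 mm further in x than I had. I lower it and release.

>>> carry_out:
  moves:
    - [[0,0,0,3,1,-20,30],[0,0,0,0,0,-20,30],[0,0,0,0,0,-13,30],[0,0,0,0,0,-6,30],[0,0,0,0,0,-1,30],[0,0,0,0,0,0,30],[0,0,0,0,0,0,30],[0,0,0,0,0,0,30]]

```text
time: 5.53
tcp_pos: [0.6081, 0.262, 0.0564]
eef_rot: [0.0, 0.707, 0.707, 0.001]
ft_force: [-0.3, 0.2, -0.2]
finger_gap: 0.0393
gripper_force: 30.9
```

>>> carry_out:
  moves:
    - [[0,0,0,0,0,0,45],[0,0,0,0,0,0,65],[0,0,0,0,0,0,70],[0,0,0,0,0,0,70],[0,0,0,0,0,0,70],[0,0,0,0,0,20,70],[0,0,0,0,0,36,80],[0,0,0,0,0,36,85]]

```text
time: 6.2
tcp_pos: [0.6065, 0.2614, 0.1471]
eef_rot: [-0.001, 0.707, 0.707, -0.002]
ft_force: [1.3, 0.4, 1.2]
finger_gap: 0.0848
gripper_force: 0.0
```

>>> carry_out:
  moves:
    - [[0,0,0,0,-20,10,85],[0,0,0,-17,-35,10,85],[0,0,0,-20,-35,5,85],[0,0,0,-20,-35,0,85],[0,0,0,-20,-35,0,85],[0,0,0,-20,-35,0,85],[0,0,0,-20,-35,0,85],[0,0,0,-21,-37,0,85]]

```text
time: 6.87
tcp_pos: [0.4688, -0.0056, 0.1724]
eef_rot: [0.0, 0.707, 0.707, 0.0]
ft_force: [0.5, -1.1, 0.8]
finger_gap: 0.085
gripper_force: 0.0
```

```bash
python3 - <<'E'
from w import *
s=shot("w3",[(.470,-.005,.116),(.398,.054,.116),(.429,.160,.058),(.608,.263,.116),(.604,.190,.006)])
print(s["tcp_pos"],s["finger_gap"])
E
```

```text
(0.47, -0.005, 0.116) [321.1 220.8]
(0.398, 0.054, 0.116) [213.2 136.5]
(0.429, 0.16, 0.058) [271.6   7.1]
(0.608, 0.263, 0.116) [492.4 -99.9]
(0.604, 0.19, 0.006) [448.3   6.6]
[ 0.46878553 -0.00562829  0.17243282] 0.08502809512109816
```

View pics/w3.png

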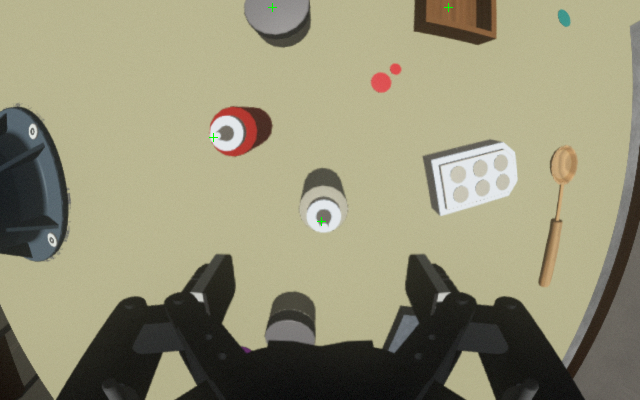

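Bottle A's tip is at (323,217), within 2 mm of the prediction, and red is clear at (228,132). I descend and grip.

>>> carry_out:
  moves:
    - [[0,0,0,2,2,-20,85],[0,0,0,0,0,-25,85],[0,0,0,0,0,-25,85],[0,0,0,0,0,-25,85],[0,0,0,0,0,-20,85],[0,0,0,0,0,-9,85],[0,0,0,0,0,0,85],[0,0,0,0,0,0,30]]

```text
time: 7.58
tcp_pos: [0.4721, -0.0024, 0.0486]
eef_rot: [-0.0, 0.707, 0.707, -0.0]
ft_force: [0.1, -0.2, 0.6]
finger_gap: 0.075
gripper_force: 0.0
```

>>> carry_out:
  moves:
    - [[0,0,0,0,0,0,30],[0,0,0,0,0,0,30],[0,0,0,0,0,0,30],[0,0,0,0,0,0,30],[0,0,0,0,0,0,30],[0,0,0,0,0,0,30],[0,0,0,0,0,0,30],[0,0,0,0,0,0,30]]

```text
time: 8.25
tcp_pos: [0.4726, -0.0024, 0.0494]
eef_rot: [0.001, 0.707, 0.707, 0.001]
ft_force: [-0.8, -0.0, 5.9]
finger_gap: 0.039
gripper_force: 29.3
```

>>> carry_out:
  moves:
    - [[0,0,0,0,0,20,30],[0,0,0,0,0,35,30],[0,0,0,0,0,35,30],[0,0,0,12,20,0,30],[0,0,0,22,33,0,30],[0,0,0,22,33,0,30],[0,0,0,22,33,0,30],[0,0,0,22,33,0,30]]

```text
time: 8.92
tcp_pos: [0.5729, 0.1512, 0.1391]
eef_rot: [0.0, 0.707, 0.707, 0.001]
ft_force: [0.6, -0.5, -0.6]
finger_gap: 0.039
gripper_force: 31.0
```

>>> carry_out:
  moves:
    - [[0,0,0,20,27,0,30],[0,0,0,12,16,0,30],[0,0,0,0,0,-20,30],[0,0,0,0,0,-25,30],[0,0,0,0,0,-20,30],[0,0,0,0,0,-12,30],[0,0,0,0,0,-6,30],[0,0,0,0,0,0,30]]

```text
time: 9.58
tcp_pos: [0.6032, 0.1927, 0.0555]
eef_rot: [-0.0, 0.707, 0.707, -0.0]
ft_force: [-0.2, -0.3, -1.4]
finger_gap: 0.0389
gripper_force: 30.6
```

>>> carry_out:
  moves:
    - [[0,0,0,0,0,0,30],[0,0,0,0,0,0,45],[0,0,0,0,0,0,65],[0,0,0,0,0,0,70],[0,0,0,0,0,0,70],[0,0,0,0,0,0,70],[0,0,0,0,0,20,70],[0,0,0,0,0,36,80]]

```text
time: 10.25
tcp_pos: [0.6015, 0.1918, 0.1081]
eef_rot: [-0.002, 0.707, 0.707, -0.003]
ft_force: [1.9, 0.1, -0.1]
finger_gap: 0.0794
gripper_force: 0.0
```

>>> carry_out:
  moves:
    - [[0,0,0,0,0,36,85],[0,0,0,-20,-4,0,85],[0,0,0,-30,-6,0,85],[0,0,0,-35,-6,0,85],[0,0,0,-35,-6,0,85],[0,0,0,-35,-6,0,85],[0,0,0,-16,-4,-10,85],[0,0,0,0,0,0,85]]

```text
time: 10.92
tcp_pos: [0.4286, 0.1594, 0.1366]
eef_rot: [-0.001, 0.707, 0.707, -0.001]
ft_force: [-0.3, -0.3, -0.4]
finger_gap: 0.0851
gripper_force: 0.0
```

```bash
python3 - <<'E'
from w import *
s=shot("w4",[(.433,.161,.058),(.604,.193,.116),(.608,.263,.116),(.437,.349,.02)])
print(s["tcp_pos"],s["finger_gap"])
E
```

```text
(0.433, 0.161, 0.058) [325.5 209.3]
(0.604, 0.193, 0.116) [569.6 190.7]
(0.608, 0.263, 0.116) [583.1  91.9]
(0.437, 0.349, 0.02) [330.  -18.4]
[0.42864438 0.15937532 0.13656668] 0.08510529872436322
```

View pics/w4.png

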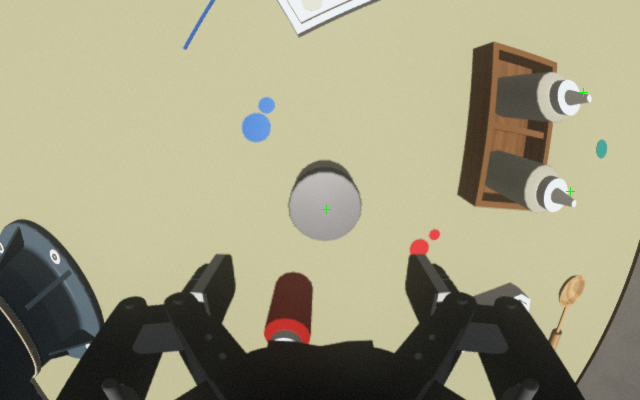

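Both bottles stand in the rack bays. Jar A's lid centre is at (325,204), which is 3 mm further in +y. I descend to the lid.

>>> carry_out:
  moves:
    - [[0,0,0,0,3,-20,85],[0,0,0,0,0,-28,85],[0,0,0,0,0,-28,85],[0,0,0,0,0,-20,85],[0,0,0,0,0,-12,85],[0,0,0,0,0,0,85],[0,0,0,0,0,0,60],[0,0,0,0,0,0,48]]

```text
time: 11.63
tcp_pos: [0.4342, 0.164, 0.03]
eef_rot: [0.0, 0.707, 0.707, 0.001]
ft_force: [0.4, 0.1, -0.5]
finger_gap: 0.0634
gripper_force: 0.0
```

>>> carry_out:
  moves:
    - [[0,0,0,0,0,0,45],[0,0,0,0,0,0,45],[0,0,0,0,0,0,45],[0,0,0,0,0,0,45],[0,0,0,0,0,0,45],[0,0,0,0,0,0,45],[0,0,0,0,0,0,45],[0,0,0,0,0,0,45]]

```text
time: 12.3
tcp_pos: [0.4341, 0.164, 0.0304]
eef_rot: [0.001, 0.707, 0.707, 0.001]
ft_force: [1.0, -0.2, 6.4]
finger_gap: 0.0554
gripper_force: 32.2
```

>>> carry_out:
  moves:
    - [[0,0,0,0,0,20,45],[0,0,0,0,0,35,45],[0,0,0,0,0,35,45],[0,0,0,15,0,30,45],[0,0,0,25,-20,10,45],[0,0,0,25,-32,0,45],[0,0,0,25,-32,0,45],[0,0,0,25,-32,0,45]]

```text
time: 12.97
tcp_pos: [0.549, 0.0463, 0.1601]
eef_rot: [0.0, 0.707, 0.708, 0.001]
ft_force: [1.0, 0.9, -2.6]
finger_gap: 0.0551
gripper_force: 33.3
```

```bash
python3 - <<'E'
from w import *
s=dict(tcp_pos=np.array([.4257,-.3498,.1723]),eef_rot=[0.001,.7071,.7071,0])
m=np.array([[-.043,.084],[.043,.084],[.043,-.084],[-.043,-.084]]);px=np.array([(461,13),(526,43),(496,183),(424,163)])
def f(p):
    c,sn=np.cos(p[2]),np.sin(p[2])
    return np.concatenate([wproj((p[0]+c*a-sn*b,p[1]+sn*a+c*b,.02),s)-q for (a,b),q in zip(m,px)])
r=least_squares(f,[.59,-.25,-.2],x_scale=[.1,.1,.3]);print(r.x,np.degrees(r.x[2]),r.fun.round(1))
c,sn=np.cos(r.x[2]),np.sin(r.x[2])
for b in(.041,-.041):print(r.x[0]-sn*b,r.x[1]+c*b)
E
```

```text
[ 0.59304864 -0.25329167 -0.22289625] -12.771014634996877 [ 0.3 -2.5  0.8 -1.1 -2.6  1.4  1.8  1.7]
0.6021119056777726 -0.21330595289184281
0.5839853833014357 -0.29327738020522864
```

>>> carry_out:
  moves:
    - [[0,0,0,7,-36,0,45],[0,0,0,7,-36,0,45],[0,0,0,7,-36,0,45],[0,0,0,7,-36,0,45],[0,0,0,7,-36,0,45],[0,0,0,7,-36,0,45],[0,0,0,7,-30,-10,45],[0,0,0,3,-15,-20,45]]

```text
time: 13.63
tcp_pos: [0.6018, -0.2178, 0.1312]
eef_rot: [0.003, 0.708, 0.706, 0.001]
ft_force: [1.3, 1.2, -1.0]
finger_gap: 0.0547
gripper_force: 33.3
```

>>> carry_out:
  moves:
    - [[0,0,0,0,0,-30,45],[0,0,0,0,0,-30,45],[0,0,0,0,0,-20,45],[0,0,0,0,0,-10,45],[0,0,0,0,0,-4,45],[0,0,0,0,0,0,45],[0,0,0,0,0,0,45],[0,0,0,0,0,0,60]]

```text
time: 14.3
tcp_pos: [0.6009, -0.2136, 0.0365]
eef_rot: [0.001, 0.707, 0.707, 0.0]
ft_force: [0.1, -0.7, -0.5]
finger_gap: 0.0596
gripper_force: 0.0
```

>>> carry_out:
  moves:
    - [[0,0,0,0,0,0,75],[0,0,0,0,0,0,80],[0,0,0,0,0,0,80],[0,0,0,0,0,0,80],[0,0,0,0,0,20,80],[0,0,0,0,0,36,85],[0,0,0,0,0,36,85],[0,0,0,-20,0,20,85]]

```text
time: 14.97
tcp_pos: [0.5834, -0.2139, 0.1509]
eef_rot: [0.003, 0.707, 0.708, 0.001]
ft_force: [-0.6, -0.7, 0.5]
finger_gap: 0.085
gripper_force: 0.0
```

>>> carry_out:
  moves:
    - [[0,0,0,-30,10,0,85],[0,0,0,-35,12,0,85],[0,0,0,-35,12,0,85],[0,0,0,-30,10,0,85],[0,0,0,-15,8,-10,85],[0,0,0,0,0,0,85],[0,0,0,0,0,0,85],[0,0,0,0,0,0,85]]

```text
time: 15.63
tcp_pos: [0.4361, -0.1619, 0.1378]
eef_rot: [0.001, 0.707, 0.707, 0.0]
ft_force: [-0.6, -0.7, 0.5]
finger_gap: 0.0852
gripper_force: 0.0
```

```bash
python3 - <<'E'
from w import *
s=shot("w5",[(.436,-.161,.058),(.601,-.213,.062),(.629,.010,.034)])
print(s["tcp_pos"],s["finger_gap"])
E
```

```text
(0.436, -0.161, 0.058) [319.1 209.7]
(0.601, -0.213, 0.062) [500.1 264.3]
(0.629, 0.01, 0.034) [527.7  24.3]
[ 0.43611246 -0.16185258  0.13784096] 0.08517260527583113
```

View pics/w5.png

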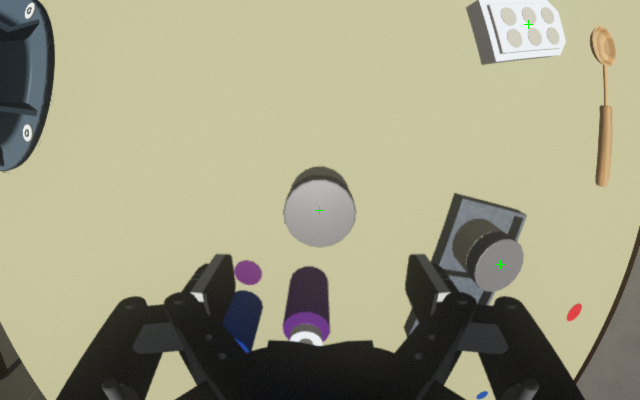

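Jar B is centred at (320,212), as predicted. Jar A sits in its tray bay, with its lid at (498,264).

>>> carry_out:
  moves:
    - [[0,0,0,0,0,-20,85],[0,0,0,0,0,-28,85],[0,0,0,0,0,-28,85],[0,0,0,0,0,-20,85],[0,0,0,0,0,-12,85],[0,0,0,0,0,0,85],[0,0,0,0,0,0,60],[0,0,0,0,0,0,48]]

```text
time: 16.35
tcp_pos: [0.4361, -0.1619, 0.0299]
eef_rot: [0.0, 0.707, 0.707, 0.0]
ft_force: [-0.5, -0.1, 0.5]
finger_gap: 0.0632
gripper_force: 0.0
```

>>> carry_out:
  moves:
    - [[0,0,0,0,0,0,45],[0,0,0,0,0,0,45],[0,0,0,0,0,0,45],[0,0,0,0,0,0,45],[0,0,0,0,0,0,45],[0,0,0,0,0,0,45],[0,0,0,0,0,0,45],[0,0,0,0,0,0,45]]

```text
time: 17.02
tcp_pos: [0.4361, -0.1619, 0.0304]
eef_rot: [0.001, 0.707, 0.707, 0.0]
ft_force: [0.1, -0.7, 6.8]
finger_gap: 0.0551
gripper_force: 32.6
```

>>> carry_out:
  moves:
    - [[0,0,0,0,0,20,45],[0,0,0,0,0,35,45],[0,0,0,0,0,35,45],[0,0,0,0,0,30,45],[0,0,0,15,-13,10,45],[0,0,0,27,-24,0,45],[0,0,0,27,-24,0,45],[0,0,0,27,-24,0,45]]

```text
time: 17.68
tcp_pos: [0.532, -0.2473, 0.1602]
eef_rot: [0.001, 0.707, 0.707, 0.0]
ft_force: [0.3, -0.8, -1.1]
finger_gap: 0.0552
gripper_force: 33.0
```

>>> carry_out:
  moves:
    - [[0,0,0,27,-24,0,45],[0,0,0,17,-15,0,45],[0,0,0,8,-7,-10,45],[0,0,0,0,0,-20,45],[0,0,0,0,0,-30,45],[0,0,0,0,0,-30,45],[0,0,0,0,0,-20,45],[0,0,0,0,0,-10,45]]

```text
time: 18.35
tcp_pos: [0.5804, -0.2909, 0.0357]
eef_rot: [-0.003, 0.707, 0.707, -0.001]
ft_force: [0.1, -0.1, -2.0]
finger_gap: 0.0552
gripper_force: 33.0
```

>>> carry_out:
  moves:
    - [[0,0,0,0,0,-4,45],[0,0,0,0,0,0,45],[0,0,0,0,0,0,45],[0,0,0,0,0,0,60],[0,0,0,0,0,0,75],[0,0,0,0,0,0,80],[0,0,0,0,0,0,80],[0,0,0,0,0,0,80]]

```text
time: 19.02
tcp_pos: [0.5831, -0.2925, 0.0355]
eef_rot: [0.0, 0.707, 0.707, 0.0]
ft_force: [-0.4, 0.1, 0.8]
finger_gap: 0.08
gripper_force: 0.0
```

>>> carry_out:
  moves:
    - [[0,0,0,0,0,20,80],[0,0,0,0,0,36,85],[0,0,0,0,0,36,85],[0,0,7,0,20,36,85],[0,0,7,0,36,0,85],[0,0,7,0,40,0,85],[0,0,7,0,40,0,85],[0,0,7,0,40,0,85]]

```text
time: 19.68
tcp_pos: [0.5827, -0.115, 0.1637]
eef_rot: [0.0, 0.459, 0.888, 0.0]
ft_force: [1.3, -0.2, 0.2]
finger_gap: 0.0853
gripper_force: 0.0
```

>>> carry_out:
  moves:
    - [[0,0,7,6,16,0,85],[0,0,7,6,16,0,85],[0,0,7,6,16,0,85],[0,0,7,6,16,0,85],[0,0,7,6,16,0,85],[0,0,7,6,16,0,85],[0,0,7,6,16,0,85],[0,0,7,5,16,0,85]]

```text
time: 20.35
tcp_pos: [0.6303, 0.0125, 0.1633]
eef_rot: [0.0, -0.012, 1.0, -0.0]
ft_force: [0.5, 0.1, -0.4]
finger_gap: 0.0853
gripper_force: 0.0
```

>>> carry_out:
  moves:
    - [[0,0,7,0,0,0,85],[0,0,7,0,0,0,85],[0,0,0,0,0,0,85],[0,0,0,0,0,0,85],[0,0,0,0,0,0,85],[0,0,0,0,0,0,85],[0,0,0,0,0,0,85],[0,0,0,0,0,0,85]]

```text
time: 21.02
tcp_pos: [0.6299, 0.0114, 0.1633]
eef_rot: [0.0, -0.13, 0.992, -0.0]
ft_force: [-0.1, -0.3, -1.1]
finger_gap: 0.0852
gripper_force: 0.0
```

```bash
python3 - <<'E'
from w import *
s=shot("w6",[(.631,.012,.034)])
print(s["tcp_pos"],s["eef_rot"],s["finger_gap"])
im=cv2.imread("pics/w6.png")[110:310,200:440]
cv2.imwrite("pics/w6c.png",cv2.resize(im,None,fx=3,fy=3,interpolation=cv2.INTER_CUBIC))
E
```

```text
(0.631, 0.012, 0.034) [320.2 194.5]
[0.62992151 0.01140999 0.1633076 ] [ 2.06597314e-05 -1.29985898e-01  9.91515841e-01 -4.47635989e-05] 0.08518062413166974
```

View pics/w6c.png

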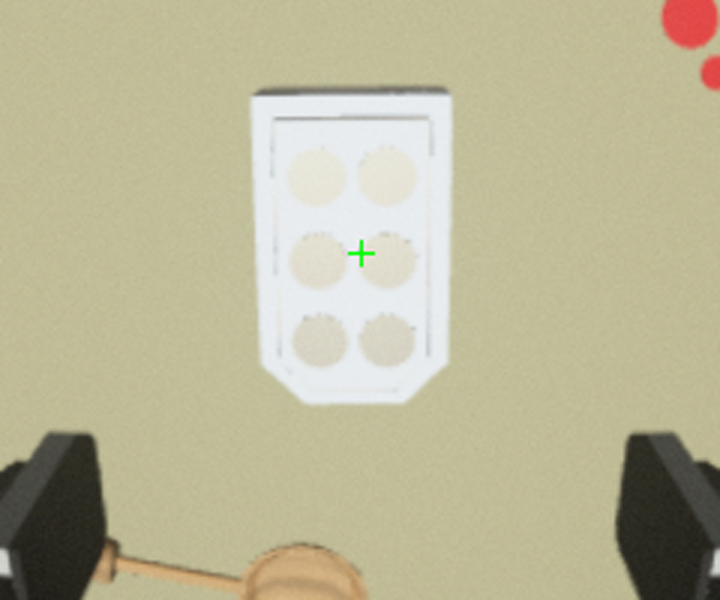

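The pile shows upright in the crop: square end at (252,96)–(451,96), cut end at (305,402)–(405,402). I fit it precisely, then move on to the loose palette.

```bash
cat >>w.py <<'E'
PAL=[[-.05,-.03],[-.05,.03],[.036,.03],[.05,.016],[.05,-.016],[.036,-.03]]
def wfit(m,h,px,s,g):
    def f(p):
        c,sn=np.cos(p[2]),np.sin(p[2])
        return np.concatenate([wproj((p[0]+c*a-sn*b,p[1]+sn*a+c*b,h),s)-q for (a,b),q in zip(m,px)])
    r=least_squares(f,g,x_scale=[.1,.1,.3]);print((r.x[:2]*1000).round(1),np.degrees(r.x[2]).round(2),r.fun.round(1))
E
python3 - <<'E'
from w import *
px=np.array([(252,96),(451,96),(448,362),(405,402),(305,402),(262,362)])/3+[200-.33,110-.33]
wfit(PAL,.028,px,state(),[.63,.01,.25])
E
```

```text
[633.6  10. ] 15.37 [ 0.  -0.   0.3 -0.6 -0.3  0.  -0.5  0.   0.4  0.2 -0.   0.4]
```

>>> carry_out:
  moves:
    - [[0,0,0,-23,33,0,85],[0,0,0,-23,33,0,85],[0,0,0,-23,33,0,85],[0,0,0,-23,33,0,85],[0,0,0,-23,33,0,85],[0,0,0,-23,33,0,85],[0,0,0,-23,33,0,85],[0,0,0,-20,33,0,85]]

```text
time: 21.73
tcp_pos: [0.4473, 0.2768, 0.1636]
eef_rot: [0.0, -0.13, 0.991, 0.0]
ft_force: [1.0, -0.4, -0.3]
finger_gap: 0.0852
gripper_force: 0.0
```

>>> carry_out:
  moves:
    - [[0,0,6,-5,33,0,85],[0,0,5,-4,33,-7,85],[0,0,0,0,8,-7,85],[0,0,0,0,0,0,85],[0,0,0,0,0,0,85],[0,0,0,0,0,0,85],[0,0,0,0,0,0,85],[0,0,0,0,0,0,85]]

```text
time: 22.4
tcp_pos: [0.4405, 0.3485, 0.1497]
eef_rot: [0.0, -0.224, 0.975, -0.0]
ft_force: [-0.5, -0.0, 1.2]
finger_gap: 0.0848
gripper_force: 0.0
```

```bash
python3 - <<'E'
from w import *
s=shot("w7",[(.438,.352,.02)])
print(s["tcp_pos"],s["eef_rot"],s["finger_gap"])
im=cv2.imread("pics/w7.png")[110:310,200:440]
cv2.imwrite("pics/w7c.png",cv2.resize(im,None,fx=3,fy=3,interpolation=cv2.INTER_CUBIC))
E
```

```text
(0.438, 0.352, 0.02) [324.6 192.3]
[0.44046725 0.34852359 0.14972504] [ 2.25753285e-04 -2.24093365e-01  9.74567654e-01 -1.30959007e-05] 0.08484028099577383
```

View pics/w7c.png

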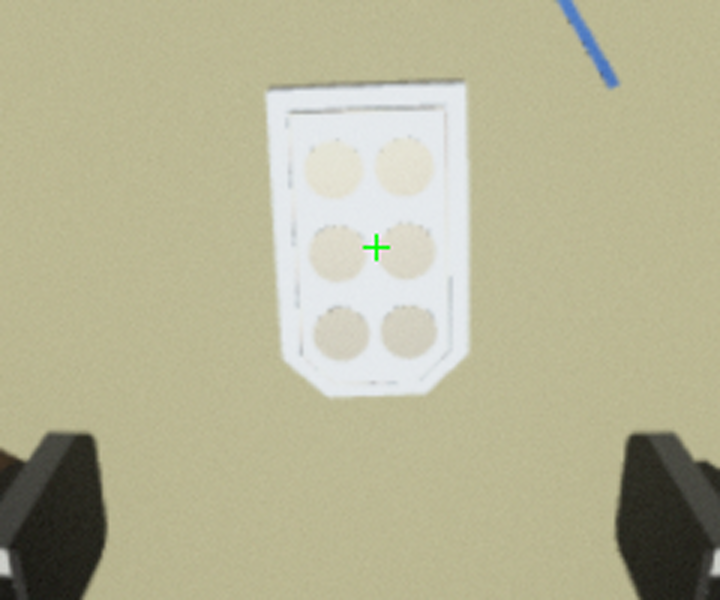

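The loose palette's square end runs (267,90)–(465,82) and its cut end (330,396)–(426,393). It is turned about 1.5° from the tool.

```bash
python3 - <<'E'
from w import *
px=np.array([(267,90),(465,82),(468,353),(426,393),(330,396),(284,356)])/3+[200-.33,110-.33]
s=state(); wfit(PAL,.014,px,s,[.437,.349,.46])
print(s["tcp_pos"],np.degrees(2*np.arctan2(s["eef_rot"][2],s["eef_rot"][1])))
E
```

```text
[439.4 352.1] 28.09 [-0.2 -0.   0.4  0.2  0.3 -0.6  0.1 -0.2 -0.4  0.  -0.2  0.6]
[0.44044869 0.34868411 0.14971412] 205.91615743885365
```

>>> carry_out:
  moves:
    - [[0,0,2.2,-1,3,-20,72],[0,0,0,0,0,-30,72],[0,0,0,0,0,-30,72],[0,0,0,0,0,-30,72],[0,0,0,0,0,-20,72],[0,0,0,0,0,-10,72],[0,0,0,0,0,-4,72],[0,0,0,0,0,-2,72]]

```text
time: 23.12
tcp_pos: [0.4393, 0.3524, 0.0034]
eef_rot: [0.0, -0.244, 0.97, -0.0]
ft_force: [0.6, -0.4, 0.7]
finger_gap: 0.0721
gripper_force: 0.0
```

>>> carry_out:
  moves:
    - [[0,0,0,0,0,0,68],[0,0,0,0,0,0,68],[0,0,0,0,0,0,68],[0,0,0,0,0,0,68],[0,0,0,0,0,-1,68],[0,0,0,0,0,0,68],[0,0,0,0,0,0,68],[0,0,0,0,0,0,68]]

```text
time: 23.78
tcp_pos: [0.4389, 0.3526, 0.0023]
eef_rot: [0.0, -0.244, 0.97, -0.0]
ft_force: [0.4, 0.6, -0.4]
finger_gap: 0.0678
gripper_force: 0.0
```

```bash
python3 - <<'E'
from w import *
s=shot("w8",[]);print(s["tcp_pos"],s["ft_force"])
im=cv2.imread("pics/w8.png")[180:400,170:470]
cv2.imwrite("pics/w8c.png",cv2.resize(im,None,fx=2.6,fy=2.6,interpolation=cv2.INTER_CUBIC))
E
```

```text
[0.43891625 0.35260445 0.00231945] [ 0.36167553  0.63376074 -0.43047503]
```

View pics/w8c.png

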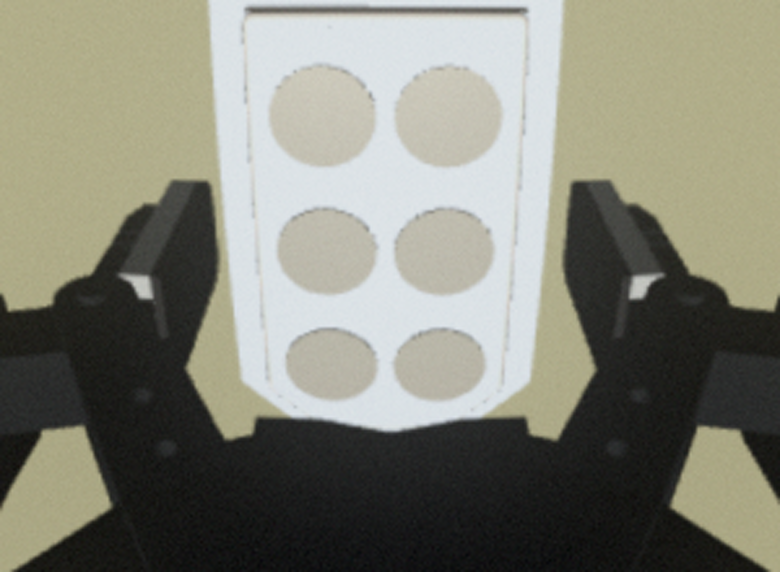

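The fingers straddle the palette symmetrically, about 4 mm clear on each side. I grip and lift a little.

>>> carry_out:
  moves:
    - [[0,0,0,0,0,0,50],[0,0,0,0,0,0,50],[0,0,0,0,0,0,50],[0,0,0,0,0,0,50],[0,0,0,0,0,0,50],[0,0,0,0,0,0,50],[0,0,0,0,0,0,50],[0,0,0,0,0,0,50]]
  squeeze: 40

```text
time: 24.5
tcp_pos: [0.4389, 0.3526, 0.0026]
eef_rot: [0.0, -0.244, 0.97, -0.0]
ft_force: [-1.9, -1.2, 5.1]
finger_gap: 0.0585
gripper_force: 42.9
```

>>> carry_out:
  moves:
    - [[0,0,0,0,0,5,50],[0,0,0,0,0,15,50],[0,0,0,0,0,30,50],[0,0,0,0,0,30,50],[0,0,0,0,0,30,50],[0,0,0,0,0,0,50],[0,0,0,0,0,0,50],[0,0,0,0,0,0,50]]

```text
time: 25.17
tcp_pos: [0.4387, 0.3524, 0.1119]
eef_rot: [-0.0, -0.244, 0.97, -0.0]
ft_force: [-0.3, -0.5, -1.0]
finger_gap: 0.0589
gripper_force: 43.4
```

```bash
python3 - <<'E'
from w import *
s=shot("w9",[]);print(s["tcp_pos"],s["eef_rot"],s["finger_gap"],s["gripper_force"])
im=cv2.imread("pics/w9.png")[180:400,170:470]
cv2.imwrite("pics/w9c.png",cv2.resize(im,None,fx=2.6,fy=2.6,interpolation=cv2.INTER_CUBIC))
E
```

```text
[0.43868904 0.35235502 0.11191062] [-1.74263791e-04 -2.43792124e-01  9.69827486e-01 -1.28818272e-04] 0.05893968694948896 43.44705954194069
```

View pics/w9c.png

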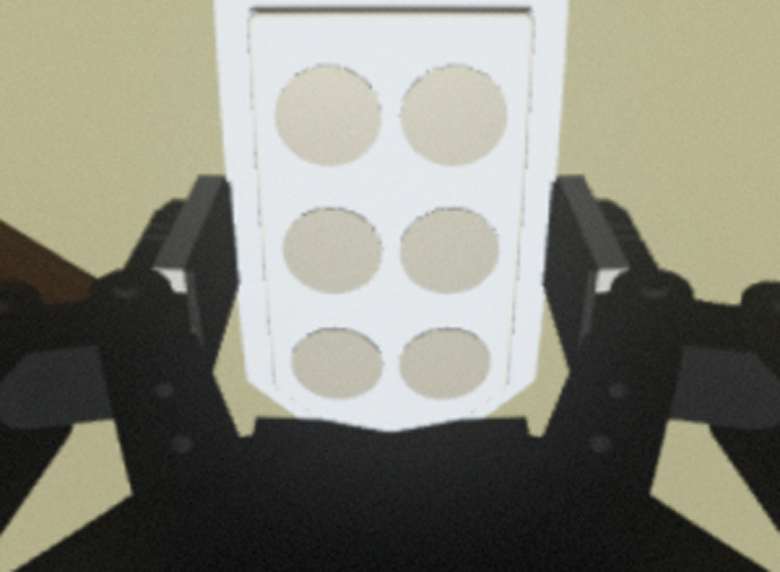

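The palette is held level and unmoved in the grip. I carry it round the rack to the pile, turning it −12.85°.

>>> carry_out:
  moves:
    - [[0,0,0,0,-20,10,50],[0,0,0,0,-40,10,50],[0,0,0,0,-40,0,50],[0,0,0,0,-40,0,50],[0,0,0,0,-40,0,50],[0,0,-2,28,-23,0,50],[0,0,-2,28,-23,0,50],[0,0,-2,28,-23,0,50]]

```text
time: 25.88
tcp_pos: [0.5229, 0.1018, 0.1312]
eef_rot: [-0.001, -0.192, 0.981, -0.0]
ft_force: [0.6, 1.1, -1.2]
finger_gap: 0.0585
gripper_force: 43.5
```

>>> carry_out:
  moves:
    - [[0,0,-2,28,-23,0,50],[0,0,-2,28,-23,0,50],[0,0,-2,28,-23,0,50],[0,0,-0.85,26.4,-24.5,0,50],[0,0,0,0,0,-20,50],[0,0,0,0,0,-20,50],[0,0,0,0,0,-15,50],[0,0,0,0,0,-5,50]]

```text
time: 26.55
tcp_pos: [0.6309, 0.0097, 0.0679]
eef_rot: [-0.003, -0.133, 0.991, 0.0]
ft_force: [-1.0, 0.5, -0.9]
finger_gap: 0.0584
gripper_force: 43.5
```

>>> carry_out:
  moves:
    - [[0,0,0,0,0,-15,50],[0,0,0,0,0,-8,50],[0,0,0,0,0,-4,50],[0,0,0,0,0,0,50],[0,0,0,0,0,0,50],[0,0,0,0,0,0,50],[0,0,0,0,0,0,50],[0,0,0,0,0,0,50]]

```text
time: 27.22
tcp_pos: [0.6338, 0.0101, 0.046]
eef_rot: [0.001, -0.134, 0.991, -0.0]
ft_force: [-0.4, -0.3, -0.9]
finger_gap: 0.059
gripper_force: 43.5
```

>>> carry_out:
  moves:
    - [[0,0,0,0,0,-3,50],[0,0,0,0,0,-3,50],[0,0,0,0,0,-3,50],[0,0,0,0,0,-2,50],[0,0,0,0,0,-2,50],[0,0,0,0,0,-1.5,50],[0,0,0,0,0,0,50],[0,0,0,0,0,0,50]]

```text
time: 27.88
tcp_pos: [0.6334, 0.0101, 0.0307]
eef_rot: [0.0, -0.134, 0.991, -0.0]
ft_force: [-0.6, 0.5, -1.5]
finger_gap: 0.0586
gripper_force: 43.5
```

It went down without contact force, so the skirt is round the panel. I release and retreat.

>>> carry_out:
  moves:
    - [[0,0,0,0,0,0,62],[0,0,0,0,0,0,68],[0,0,0,0,0,0,72],[0,0,0,0,0,0,74],[0,0,0,0,0,0,74],[0,0,0,0,0,15,74],[0,0,0,0,0,36,85],[0,0,0,0,0,36,85]]

```text
time: 28.55
tcp_pos: [0.6321, 0.0101, 0.1174]
eef_rot: [-0.002, -0.134, 0.991, 0.0]
ft_force: [0.8, 0.8, 0.6]
finger_gap: 0.0855
gripper_force: 0.0
```

>>> carry_out:
  moves:
    - [[0,0,0,-20,0,36,85],[0,0,0,-35,0,20,85],[0,0,0,-35,0,0,85],[0,0,0,-35,0,0,85],[0,0,0,-35,0,0,85],[0,0,0,-35,0,0,85],[0,0,0,-35,0,0,85],[0,0,0,-20,0,0,85]]

```text
time: 29.22
tcp_pos: [0.3796, 0.01, 0.1737]
eef_rot: [-0.001, -0.134, 0.991, 0.0]
ft_force: [0.3, 0.1, 0.1]
finger_gap: 0.0848
gripper_force: 0.0
```

```bash
python3 - <<'E'
from w import *
a=get_image("scene")[90:280,190:450,::-1]
b=get_image("top")[120:270,180:480,::-1]
a=cv2.resize(a,None,fx=2,fy=2,interpolation=2)[:, :]; b=cv2.resize(b,None,fx=1.0,fy=1.0)
# scene enlarged, top to the right
o=np.zeros((590,800,3),np.uint8); o[:380,:520]=a
b2=cv2.resize(get_image("top")[150:255,230:450,::-1],(440,210),interpolation=2); o[380:590,:440]=b2
cv2.imwrite("pics/fin.png",o)
E
```

```text
(no output)
```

View pics/fin.png

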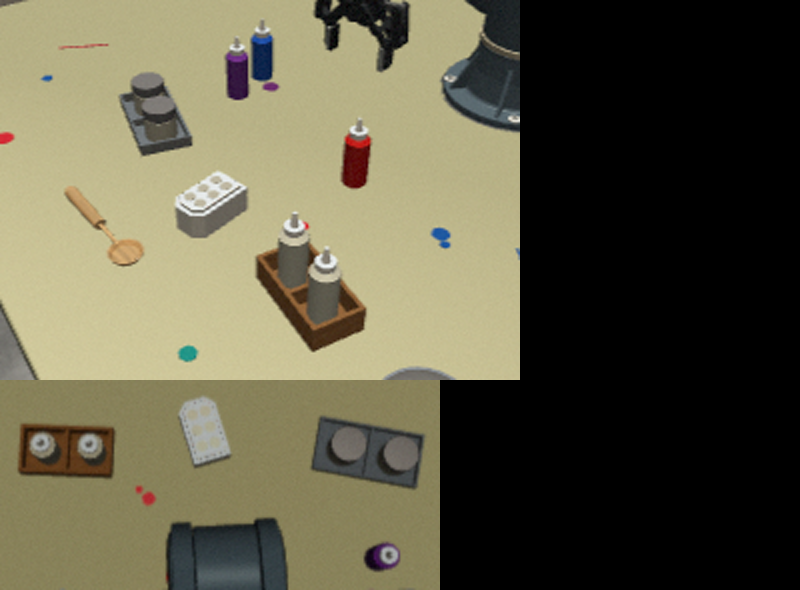

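The bottles stand in the rack, the jars in the tray, and the palette sits flush on the pile with its cut corners aligned. I'm handing in.

```bash
python3 -c "
from plant import *
print(close_job())"
```

```text
the job is handed in; nothing more can be done
None
```

The job is handed in at about 29 s of the 128 s allowed: both bottles stand in the rack, both jars in the tray, the palette sits fully down on the pile, and the bowl and spoon were not touched; no verdict came back.

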